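# Right the fallen vial and hold the feed-lane gate open

### The job

The last sample vial in the feed lane has fallen over: stand it upright between the kerbs of the lane, behind its two standing neighbours, and let go of it. Then pull the knob of the lane's spring-return gate out towards you until its pointer stands opposite the small index block, and keep it there: the program finishes while the gripper still holds the knob, because the spring shuts the gate when it is let go. Keep the gate shut while the vial is down, do not knock over the other two vials, and leave the other things on the bench where they are.

Things in the scene. Friction and masses are not known exactly. Their poses are not given: they have to be found in the camera images.
- lane: Fixed grey metal vial lane. Origin: bench level, mid lane; +y along the lane from gate to open inlet, -x = gate's pulling direction. Plate x +-32, y -120 to +130 mm, top z 10 mm. Kerbs both sides, 6 mm thick, tops z 18.5 mm, 34 mm apart inside, end at y +60 mm. A side plate, 10 mm high, carries the gate slide out to x -207 mm, y -98 to -18; guides 28 mm high at x -35 to -75
- vial_fallen: the fallen glass vial, 27 mm diameter, 68 mm tall, 20 to 45 g. Origin: centre of its base; its z axis points to the cap (body to 54 mm, cap 23 mm diameter from 54 to 68 mm). It lies at the inlet end, base between the kerbs, cap towards the inlet (about lane +y), its axis 13.5 mm above the plate (z 23.5 mm). Standing, its origin is at z 10 mm
- vial_middle: like the fallen vial but standing in the lane, about 19 mm on the gate side of the lane's centre; origin: centre of its base; z up
- vial_front: like the fallen vial but standing in the lane next to the gate; origin: centre of its base; z up
- gate: steel gate slide across the lane at lane y -70 mm; pulled along lane -x, up to 110 mm, against a spring (3.6 N at home plus 0.6 N per 10 mm); shuts when let go. Its blade across the lane reaches z 57 mm. Origin: that of the lane while shut, and moves with the slide; axes as the lane's
- knob (a point): the middle of the gate's upright round black knob, 18 to 20 mm diameter, from z 30 to z 74 mm (this point is at z 55 mm), best gripped from above; shut, it is at lane x -85, y -70 mm
- pointer (a point): tip of the gate's small pointer, which sticks out from the slide towards lane +y beside the knob, at the knob's lane x; z 17.5 mm; axes as the lane's
- index: the index block that marks how far to pull: 12 x 12 mm, 16 mm high, fixed on the plate beside the slide, 45 to 80 mm from the pointer of the shut gate in the pulling direction (lane -x). Origin: centre of its underside; axes as the lane's. The pointer passes 4 mm from it
- tee: bystander: grey compression tube tee, 44 x 62 x 23 mm, loose on the bench; origin: centre of its underside
- ptfe: bystander: white roll of sealing tape, 50 mm diameter, 13 mm high, loose on the bench; origin: centre of its underside
- bush: bystander: flanged metal bush, 42 mm diameter, 34 mm high, loose on the bench; origin: centre of its underside
Not all that is in view belongs to the job. Leave any red look-alike of the vial_front alone.

How it is judged (in metres and radians):
On the way, in this order (a step that is already met when the one before it is completed fails the run):
1. the fallen vial stands upright between the kerbs behind its neighbours and is released (angle between vial_fallen's own z axis and vertical below 0.12 rad and x of vial_fallen in the frame of lane between -0.008 and 0.008 m and y of vial_fallen in the frame of lane between -0.005 and 0.052 m and z of vial_fallen in the frame of lane between 0.005 and 0.015 m and contact force between the fingers and vial_fallen below 0.3 N), for 0.3 s.
2. the gripper holds the gate with its pointer opposite the index block (x of pointer in the frame of index between -0.006 and 0.006 m and contact force between the fingers and gate above 3 N), for 0.3 s.
At the end, for the whole second after the job is handed in: The gripper holds the gate (over 3 N), pointer within 6 mm of the index block's middle along the slide, no vial pressing on the gate; all three vials stand within 0.12 rad of upright on the plate, within 8 mm of the lane's centre line; the righted one released, base at -5 to +52 mm along it (all of step 1 and all of step 2 and angle between each of vial_front, vial_middle's own z axis and vertical below 0.12 rad and x of vial_front in the frame of lane between -0.008 and 0.008 m and z of vial_front in the frame of lane between 0.005 and 0.015 m and x of vial_middle in the frame of lane between -0.008 and 0.008 m and z of vial_middle in the frame of lane between 0.005 and 0.015 m and contact force between gate and vial_front below 1 N and contact force between gate and vial_middle below 1 N and contact force between gate and vial_fallen below 1 N); the arm keeps its last pose, push and grip.
It fails at once if the gate is pulled more than 15 mm open while the vial is still down (x of gate in the frame of lane below -0.015 m and angle between vial_fallen's own z axis and vertical above 0.4 rad).
It fails at once if a standing vial is knocked over (angle between any of vial_front, vial_middle's own z axis and vertical above 0.5 rad).
It fails at once if a bystander is moved more than 30 mm (distance of any of tee, ptfe, bush from where it was at the start of the episode above 0.03 m).
It also fails if it takes over 48 s, if anything falls off the work surface, if the arm or the gripper's body presses on something with over 40 N, if the wrist force passes 120 N, or if a joint passes its speed limit or range.

### The arm

A 6-joint arm with a two-finger parallel gripper is mounted at the origin on a cart in front of the work surface, level with it; the furniture and walls round the work are solid. World frame = base frame: x ahead of the robot, y to its left, z up, the work surface at z = 0. Lengths are in mm, angles in degrees, forces in N, time in s.
With the tool pointing down it reaches from about 300 to 850 mm from the base axis. Payload 4.2 kg.
Tool frame: the origin (TCP) lies between the finger pads; the fingertips stand 14 mm ahead of it and the grasp point (between the pads) lies 5 mm behind it; z points along the fingers, y is the line along which they close (so a half turn about z gives the same grasp; the last joint's range is limited). The gripper opens to 91 mm and grips with 3 to 60 N. Pads are 32 mm wide; open, the fingers measure 118 mm over their backs; the gripper's body (76 mm by 178 mm) begins 60 mm behind the grasp point.
Start: joints at [69.557, 18.312, 89.639, -0, 72.044, -1.146], TCP at [190.022, 542.709, 227.976] pointing down, gripper open.
Joint ranges: [-177.97, 177.97], [-48.28, 115.42], [12.27, 149.76], [-77.06, 257.06], [2.81, 150.46], [-146.56, 146.56]. Speed limits (degrees/s): [147.25, 147.25, 180, 180, 180, 180].

### API

Orientations are given as [roll, pitch, yaw] about the fixed x, y, z axes, in that order (R = Rz(yaw) Ry(pitch) Rx(roll)).
In Python, from workcell import * gives the robot as it stands. The module is installed in compiled form; this text tells all that it offers.
- The arm moves only by the tool send_rows, never from a script. Its argument "deltas" is a list of rows, each a list of 2 entries, a list of its own where there are three numbers: the shift along the tool's x, y, z normalised to -1 to 1, where 1 is 0.5 m, then the turn, a rotation vector about the tool's x, y, z normalised to -1 to 1, where 1 is 0.5 rad. A call has 1 to 10 rows; each row shifts and turns the commanded pose from where the row before left it, along the tool's axes as they then stand; what a row does not reach is not made up. A row lasts 1/10 s, in which the tool goes at most 50 mm and 8.59 degrees, less where a joint would pass 70% of its speed; a pose out of reach is approached as far as the arm can. A call with a number of a shift or a turn outside -1 to 1 is refused whole. A call with a gripper value outside its range is refused whole. "grip" is the closure, from 0 (fully open) to 1 (shut), set as the call begins (left out, the last holds). The fingers move at their own pace and stop on an object; "grip_force" is the grip in N (left out, the last holds). Time passes only in rows, so rows that do not move let the fingers close. It gives the time, the measured TCP pose, the force, the opening and the grip force at its end, in the units of the state.
- state(): the state, without advancing time (a new reading comes with each control period).
- grab_frame(name): name is "scene" or "top" or "wrist"; returns the picture (400x640x3 uint8, red, green, blue); there is no depth.
- calibration(name): a dict with "mtx" (3x3 intrinsics, pixels), "R" (3x3) and "t" (3): a world point X has camera coordinates R X + t. Camera axes: x right, y down, z forward; pixel columns grow to the right and rows downward; lengths in mm; the calibration is good to about 2 mm. A picture is of the moment at which its call begins: read the wrist's pose just before it. calibration takes no time and is no camera call; for the wrist camera it gives the pose at the moment of the call.
- job_done(): hands the job in; it is judged then, once.
Trained networks look in the newest picture that a camera, given by its name, has taken for a name from the list of things; names that differ only in an ending like _2 or _b are one class to them, and where a whole thing is asked for, a point or a joint stands for the part that bears it (a point fixed in the world has none). Each returns a list of dicts, best first, with "p" (0 to 1); they miss things now and then, are a little off and sometimes report something else, mostly with a low value. They report only what shows in the picture. A call takes as long as a camera call. They do not tell look-alikes from the thing itself.
- trace(camera, label): "pixels" (400x640 bool, what is visible of it) and "bbox" ([left, top, width, height] in pixels, round what is visible of it).
The state is a dict: "time_s": time; "qpos": joint angles; "qvel": joint speeds; "effort": joint torques, N m; "ee_pos": TCP position; "ee_rot": TCP orientation; "force": force on the tool from outside, world axes, zero at the start; "torque": the same for the moment, N m; "gripper_width": finger opening in mm; "gripper_force": force on a finger pad.
Only numpy, scipy, OpenCV 4.12 (cv2) and the standard library are available. Lean on these libraries where they do the work, as an engineer would, in place of code of your own. Each camera call takes 0.05 s, during which the arm holds its last target. There are 200 camera calls.

## Working session

There is one attempt and no reset: what is moved stays moved. The work goes in short steps, Python scripts to look and compute and a tool call to move; the robot and the scene stay as the last step left them, time stands still between calls to the robot, and variables do not carry over. Pictures are saved under pics/ and viewed, at most 12 in all, crops included, and the job is handed in when it is done.

Besides the shell and the picture viewer there is one more tool, called as name([rows], argument=value, ...), one row to a line, values as JSON. send_rows: Moves the arm, as the interface text tells. Scaled input: -1 to 1 covers 0.5 m each way for a shift and 0.5 rad each way for a turn. Its arguments: {"type":"object","properties":{"deltas":{"type":"array","items":{"type":"array"}},"grip":{"type":"number"},"grip_force":{"type":"number"}},"required":["deltas"]}

```bash
mkdir -p pics
cat > h.py <<'E'
from workcell import *
import numpy as np, cv2
def ray(cam,u,v,z,c=None):
    c=c or calibration(cam); K=np.array(c["mtx"]);R=np.array(c["R"]);t=np.array(c["t"]).ravel()
    d=R.T@np.linalg.inv(K)@np.array([u,v,1.]); o=-R.T@t
    return o+d*(z-o[2])/d[2]
def proj(cam,X,c=None):
    c=c or calibration(cam); K=np.array(c["mtx"]);p=K@(np.array(c["R"])@np.array(X,float)+np.array(c["t"]).ravel())
    return p[:2]/p[2]
def save(cam,name):
    im=grab_frame(cam); cv2.imwrite(f"pics/{name}.png",im[:,:,::-1]); return im
E
python3 - <<'E'
from h import *
np.set_printoptions(precision=1,suppress=True)
a=save("top","top1"); b=save("scene","scene1")
cv2.imwrite("pics/both1.png",np.vstack([a,b])[:,:,::-1][:, :])
im=cv2.imread("pics/both1.png"); cv2.imwrite("pics/both1.png",cv2.resize(im,(480,600)))
for cam in("top","scene"):
    c=calibration(cam);print(cam,-np.array(c["R"]).T@np.array(c["t"]).ravel(), c["mtx"][0][0])
    for l in["lane","vial_fallen","vial_middle","vial_front","gate","knob","pointer","index","tee","ptfe","bush"]:
        for r in trace(cam,l)[:4]:
            ys,xs=np.nonzero(r["pixels"]);print(cam,l,round(r["p"],2),r["bbox"],np.array([xs.mean(),ys.mean()]))
E
```

```text
top [ 379.8    7.  1206.9] 480.7846111193119
top lane 0.93 [291.6, 175.8, 99.5, 92.2] [354.3 213. ]
top vial_fallen 0.56 [310.4, 183.4, 25.0, 9.1] [320.8 186.9]
top vial_middle 0.54 [308.1, 185.0, 22.9, 7.2] [321.  186.8]
top vial_middle 0.43 [346.6, 176.4, 8.2, 16.0] [350.5 184.7]
top vial_front 0.66 [380.4, 142.1, 9.3, 16.5] [385.6 149.6]
top vial_front 0.6 [349.3, 145.8, 15.7, 12.9] [356.  151.4]
top gate 0.57 [366.8, 174.5, 11.5, 55.1] [370.4 210.8]
top knob 0.6 [365.5, 180.0, 12.0, 48.9] [370.5 210.9]
top knob 0.18 [347.7, 177.4, 8.8, 13.5] [350.6 184.3]
top pointer 0.79 [362.3, 177.4, 11.7, 53.9] [370.4 208.9]
top tee 0.6 [270.4, 232.5, 23.6, 16.6] [281.5 242.6]
top ptfe 0.55 [352.1, 109.3, 15.4, 23.3] [358.4 119.9]
scene [  45.7 -318.3  606.6] 382.102109846827
scene vial_fallen 0.62 [302.6, 197.4, 28.9, 23.4] [314.7 209.7]
scene vial_middle 0.91 [338.1, 198.5, 12.9, 28.0] [344.  213.6]
scene vial_middle 0.16 [336.1, 213.5, 33.6, 54.4] [352.  241.3]
scene vial_front 0.83 [364.0, 183.7, 9.1, 27.7] [367.3 196.5]
scene vial_front 0.81 [392.9, 193.5, 12.3, 24.7] [399.  206.8]
scene vial_front 0.74 [390.2, 247.6, 18.0, 30.1] [398.9 261.9]
scene vial_front 0.67 [352.4, 204.0, 11.4, 29.5] [356.2 217.9]
scene gate 0.62 [338.8, 215.2, 33.8, 48.2] [351.4 242.1]
scene knob 0.75 [336.9, 215.2, 30.8, 50.6] [351.1 242.7]
scene pointer 0.96 [336.2, 213.7, 34.8, 53.8] [350.9 241.8]
scene pointer 0.29 [350.2, 205.4, 16.2, 27.3] [357.1 216.5]
scene index 0.61 [311.2, 263.8, 8.9, 9.5] [314.9 268.5]
scene tee 0.66 [226.0, 226.6, 28.7, 18.3] [243.1 236.2]
scene tee 0.25 [282.5, 195.0, 106.4, 116.5] [333.7 255. ]
scene ptfe 0.58 [374.4, 181.9, 19.8, 12.1] [385.  186.1]
scene bush 0.53 [188.9, 217.0, 22.6, 25.6] [196.8 231.3]
```

View pics/top1.png

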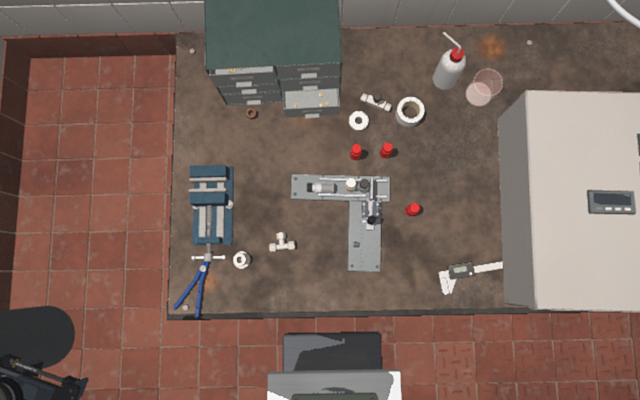

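The top view shows the lane (291–390, 175–200) with its inlet to the left, the fallen vial at about (321,187), the two standing vials at about (350,185) and (364,184), and the gate slide pointing down at (371,210). There are red look-alikes at (356,152), (387,150) and (413,209). I'll enlarge it to confirm.

Run:
```python
from h import *
np.set_printoptions(precision=1,suppress=True)
a=cv2.imread("pics/top1.png")[168:278,280:400]; b=cv2.imread("pics/scene1.png")[185:320,270:410]
a=cv2.resize(a,None,fx=5,fy=5,interpolation=cv2.INTER_CUBIC)[:550]
cv2.imwrite("pics/topc.png",a)
b=cv2.resize(b,None,fx=4.4,fy=4.4,interpolation=cv2.INTER_CUBIC);cv2.imwrite("pics/scenec.png",b)
for p in[(292,176),(389,178),(390,200),(291,198),(381,271),(348,270)]: print(p,ray("top",*p,10))
```

```text
(292, 176) [630.5  93.2  10. ]
(389, 178) [ 619.8 -152.7   10. ]
(390, 200) [ 563.3 -152.8   10. ]
(291, 198) [573.9  96.3  10. ]
(381, 271) [ 387.5 -123.2   10. ]
(348, 270) [391.6 -42.3  10. ]
```

View pics/topc.png

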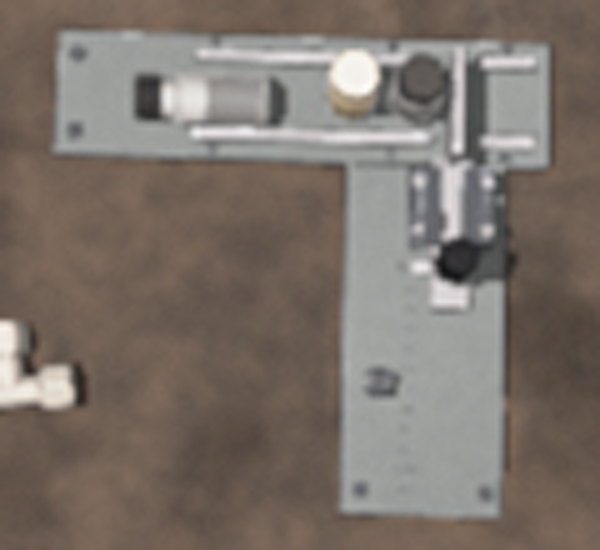

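View pics/scenec.png

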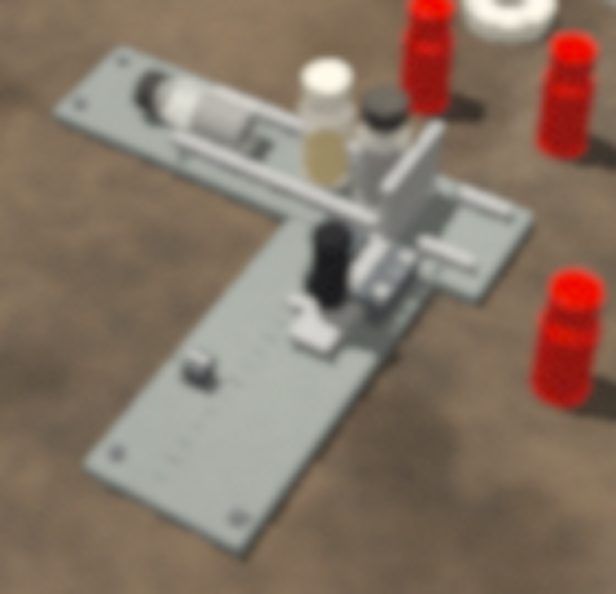

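The crops show the lane clearly. The fallen vial has its black cap at crop (148,97) and its base at (280,100). The white-capped middle vial and the grey-capped front vial stand in the lane, the black knob is at (457,260), and the index block is at (380,382). The red ones outside the lane are the look-alikes. Next I fit the lane pose from both views.

```bash
cat > fit.py <<'E'
from h import *
from scipy.optimize import least_squares
np.set_printoptions(precision=2,suppress=True)
T=lambda u,v:((u+.5)/5+280-.5,(v+.5)/5+168-.5)
S=lambda u,v:((u+.5)/4.4+270-.5,(v+.5)/4.4+185-.5)
P={(32,130):((57,30),(122,45)),(32,-120):((550,43),(533,215)),(-32,-120):((550,167),(478,302)),(-32,130):((54,154),(53,112)),(-207,-18):((342,513),(85,463)),(-207,-98):((500,517),(243,555))}
C={c:calibration(c) for c in("top","scene")}
def L2W(p,X):
    c,s=np.cos(p[2]),np.sin(p[2]); return np.array([p[0]+c*X[0]-s*X[1],p[1]+s*X[0]+c*X[1],X[2]])
def res(p,which=(0,1)):
    r=[]
    for k,(t,s) in P.items():
        X=L2W(p,(*k,10))
        if 0 in which:r+=list(proj("top",X,C["top"])-T(*t))
        if 1 in which:r+=list(proj("scene",X,C["scene"])-S(*s))
    return np.array(r)
for w in((0,1),(0,),(1,)):
    f=least_squares(res,[600,-30,-.04],args=(w,),loss="soft_l1");print(w,f.x,np.degrees(f.x[2]),abs(f.fun).max())
    if w==(0,1):p=f.x
def W2L(X): 
    c,s=np.cos(p[2]),np.sin(p[2]);d=np.array(X)[:2]-p[:2];return np.array([c*d[0]+s*d[1],-s*d[0]+c*d[1]])
E
python3 - <<'E'
from fit import *
def pt(n,t,s,z):print(n,"top",W2L(ray("top",*T(*t),z)),"scene",W2L(ray("scene",*S(*s),z)))
pt("index top",(381,381),(199,357),26)
pt("knob top",(459,257),(333,228),74)
pt("mid cap",(354,73),(328,74),78)
pt("front cap",(424,75),(385,98),78)
pt("fallen cap end",(135,97),(150,97),23.5)
pt("fallen base end",(284,101),(262,150),23.5)
pt("kerb end +x",(197,52),(215,87),18.5)
pt("kerb end -x",(190,131),(175,140),18.5)
pt("pointer",(413,266),(292,301),17.5)
s=state();print({k:s[k] for k in("qpos","ee_pos","ee_rot","gripper_width","time_s","force")})
for c in("wrist",):
  k=calibration(c);R=np.array(k["R"]);print(R,-R.T@np.array(k["t"]).ravel(),k["mtx"])
E
```

```text
(0, 1) [597.91 -33.37  -0.05] -2.8313969777505092 1.2742306733146052
(0,) [598.62 -33.13  -0.05] -2.75127078786182 0.5500151285634161
(1,) [596.79 -33.94  -0.05] -2.906337002163186 0.8727188444553917
index top top [-141.96  -36.23] scene [-142.48  -35.38]
knob top top [-85.57 -69.35] scene [-83.68 -68.73]
mid cap top [  0.94 -17.8 ] scene [  0.76 -17.87]
front cap top [  0.87 -51.21] scene [ -0.4  -49.46]
fallen cap end top [-3.61 89.2 ] scene [-7.95 82.88]
fallen base end top [-3.61 14.6 ] scene [-11.93  11.75]
kerb end +x top [21.21 58.99] scene [21.14 61.22]
kerb end -x top [-19.27  61.26] scene [-24.24  56.52]
pointer top [-84.02 -51.54] scene [-86.18 -49.91]
{'qpos': array([69.56, 18.31, 89.64,  0.  , 72.04, -1.14]), 'ee_pos': array([190.02, 542.71, 228.  ]), 'ee_rot': array([179.99,  -0.  , 160.7 ]), 'gripper_width': 91.24252392233502, 'time_s': 1.2, 'force': array([-0.34,  0.24,  0.05])}
[[ 0.33  0.94 -0.  ]
 [ 0.91 -0.32  0.27]
 [ 0.25 -0.09 -0.96]] [118.65 567.67 385.55] [[342.55   0.   320.24]
 [  0.   342.55 199.34]
 [  0.     0.     1.  ]]
```

send_rows([
  [[-0.08, -0.05, 0], [0, 0, 0]],
  [[-0.08, -0.05, 0], [0, 0, 0]],
  [[-0.08, -0.05, 0], [0, 0, 0]],
  [[-0.08, -0.05, 0], [0, 0, 0]],
  [[-0.08, -0.05, 0], [0, 0, 0]],
  [[-0.08, -0.05, 0], [0, 0, 0]],
  [[-0.08, -0.05, 0], [0, 0, 0]],
  [[-0.08, -0.05, 0], [0, 0, 0]],
  [[-0.08, -0.05, 0], [0, 0, 0]],
  [[-0.08, -0.05, 0], [0, 0, 0]],
])

```text
time_s: 2.2
ee_pos: [485.9, 172.9, 228.2]
ee_rot: [180.0, 0.0, 160.7]
force: [0.9, 1.2, 0.0]
gripper_width: 91.0
gripper_force: 0.0
```

send_rows([
  [[-0.08, -0.05, 0], [0, 0, 0]],
  [[-0.08, -0.05, 0], [0, 0, 0]],
  [[-0.08, -0.05, 0], [0, 0, 0]],
  [[-0.08, -0.05, 0], [0, 0, 0]],
  [[0, 0, 0], [0, 0, 0.285]],
  [[0, 0, 0], [0, 0, 0.285]],
  [[0, 0, 0], [0, 0, 0.285]],
  [[0, 0, 0], [0, 0, 0.285]],
  [[0, 0, 0], [0, 0, 0.285]],
])

```text
time_s: 3.1
ee_pos: [602.9, 27.2, 227.9]
ee_rot: [-180.0, -0.0, 119.5]
force: [0.3, -0.6, -0.3]
gripper_width: 91.0
gripper_force: 0.0
```

send_rows([
  [[0, 0, 0], [0, 0, 0.285]],
  [[0, 0, 0], [0, 0, 0.285]],
  [[0, 0, 0], [0, 0, 0.285]],
  [[0, 0, 0], [0, 0, 0.285]],
  [[0, 0, 0], [0, 0, 0]],
  [[0, 0, 0], [0, 0, 0]],
])

```text
time_s: 3.7
ee_pos: [602.9, 27.3, 227.9]
ee_rot: [-180.0, -0.0, 87.4]
force: [0.5, 0.1, -0.1]
gripper_width: 91.3
gripper_force: 0.0
```

Run:
```python
from fit import *
s=state();print({k:s[k] for k in("qpos","ee_pos","ee_rot","time_s")})
k=calibration("wrist");im=save("wrist","w1")
for l in("vial_fallen","lane"):
  for r in trace("wrist",l)[:3]:
    ys,xs=np.nonzero(r["pixels"]);print(l,r["p"],r["bbox"])
    if l!="lane":
      e=cv2.minAreaRect(np.c_[xs,ys].astype(np.float32));b=cv2.boxPoints(e);print(b,[W2L(ray("wrist",*q,23.5,k)) for q in b])
for X in((20,60,18.5),(-20,60,18.5),(0,20,23.5),(0,88,23.5)):print(X,proj("wrist",L2W(p,X),k))
```

```text
(0, 1) [597.91 -33.37  -0.05] -2.8313969777505092 1.2742306733146052
(0,) [598.62 -33.13  -0.05] -2.75127078786182 0.5500151285634161
(1,) [596.79 -33.94  -0.05] -2.906337002163186 0.8727188444553917
{'qpos': array([ 1.5 , 20.9 , 85.75,  0.  , 73.36,  4.11]), 'ee_pos': array([602.88,  27.32, 227.92]), 'ee_rot': array([-180.  ,   -0.  ,   87.39]), 'time_s': 3.7}
vial_fallen 0.57 [305.5, 149.4, 23.7, 65.9]
[[303. 150.]
 [328. 150.]
 [328. 214.]
 [303. 214.]] [array([-16.6 ,  89.42]), array([ 9.77, 89.54]), array([10.51, 18.62]), array([-17.25,  18.49])]
vial_fallen 0.44 [143.7, 108.9, 203.1, 208.7]
[[144. 109.]
 [348. 109.]
 [348. 316.]
 [144. 316.]] [array([-178.76,  130.53]), array([ 29.77, 131.44]), array([  36.11, -111.15]), array([-211.24, -112.34])]
lane 0.73 [141.0, 107.7, 206.8, 209.5]
(20, 60, 18.5) [336.99 176.55]
(-20, 60, 18.5) [300.36 176.39]
(0, 20, 23.5) [318.54 212.77]
(0, 88, 23.5) [318.74 151.42]
```

View pics/w1.png

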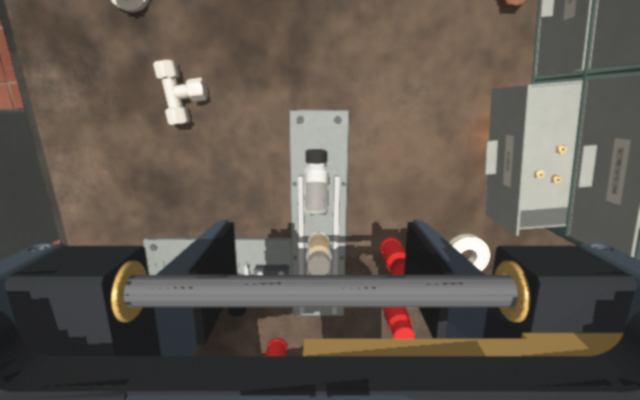

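send_rows([
  [[0, 0, 0], [0, -0.233, 0]],
  [[0, 0, 0], [0, -0.233, 0]],
  [[0, 0, 0], [0, -0.233, 0]],
  [[0, 0, 0], [0, 0, 0]],
])

```text
time_s: 4.25
ee_pos: [602.7, 30.0, 226.5]
ee_rot: [-179.8, 20.0, 87.6]
force: [-0.0, 0.3, -0.3]
gripper_width: 91.1
gripper_force: 0.0
```

```bash
cat > kin.py <<'E'
import numpy as np
from scipy.spatial.transform import Rotation as Ro
from scipy.optimize import least_squares
Z=lambda a:Ro.from_euler('z',a,degrees=True).as_matrix(); Y=lambda a:Ro.from_euler('y',a,degrees=True).as_matrix()
# par: d1,a1,L2,a3,L3,d6,s4
def fk(q,P,s4=1):
    d1,a1,L2,a3,L3,d6=P
    A=Z(q[0]); B=A@Y(q[1]); C=A@Y(q[1]+q[2]); R=C@Z(s4*q[3])@Y(q[4])@Z(q[5]+90)
    return A@[a1,0,d1]+B@[0,0,L2]+C@[a3,0,L3]+R@[0,0,d6],R
E
python3 - <<'E'
from h import *
from kin import *
np.set_printoptions(precision=2,suppress=True)
s=state();print({k:s[k] for k in("qpos","ee_pos","ee_rot","time_s")})
R=Ro.from_euler('xyz',s["ee_rot"],degrees=True).as_matrix();print(R)
for s4 in(1,-1):print(s4,fk(s["qpos"],[0]*6,s4)[1])
E
```

```text
{'qpos': array([ 11.91,  23.49,  84.73, -19.79,  77.85,  19.6 ]), 'ee_pos': array([602.68,  30.04, 226.51]), 'ee_rot': array([-179.83,   20.02,   87.58]), 'time_s': 4.25}
[[ 0.04  1.   -0.02]
 [ 0.94 -0.04 -0.34]
 [-0.34 -0.   -0.94]]
1 [[ 0.04  1.   -0.02]
 [ 0.94 -0.04 -0.34]
 [-0.34 -0.   -0.94]]
-1 [[ 0.24  0.96 -0.15]
 [ 0.93 -0.19  0.31]
 [ 0.26 -0.22 -0.94]]
```

```bash
cat >> kin.py <<'E'
D=[([69.557,18.312,89.639,0,72.044,-1.146],[190.022,542.709,227.976]),([1.5,20.9,85.75,0,73.36,4.11],[602.88,27.32,227.92]),([11.91,23.49,84.73,-19.79,77.85,19.6],[602.68,30.04,226.51])]
PR=np.array([300,50,350,0,400,250.])
f=lambda P:np.r_[np.concatenate([fk(q,P)[0]-x for q,x in D]),(P-PR)*.001]
P=least_squares(f,PR).x
def ik(x,R,q0):
    g=lambda q:np.r_[(lambda a,b:np.r_[(a-x)/5,(b-R).ravel()*50])(*fk(q,P))]
    best=min((least_squares(g,np.array(q0)+np.r_[d,0.,0.]) for d in ([0,0,0,0],[20,0,0,-40],[0,10,10,-70],[20,0,0,-90])),key=lambda r:r.cost)
    return best.x,best.cost
E
python3 - <<'E'
from kin import *
np.set_printoptions(precision=1,suppress=True)
print(P,f(P))
lx,ly,yw=598.3,-33.3,-2.8
lim=[(-178,178),(-48,115),(12,150),(-77,257),(2.8,150),(-146,146)]
for tilt in(10,20,30):
  for a in(-90,-75,-60,-45,-30,-15):
    e=np.radians(tilt);A=np.radians(a)
    h=np.array([np.cos(A),np.sin(A),0]);z=h*np.cos(e)+np.array([0,0,-np.sin(e)]);x=h*np.sin(e)+np.array([0,0,np.cos(e)])
    R=np.c_[x,np.cross(z,x),z]
    vx=Z(yw)@[0,35,0]+[lx,ly,48]; tcp=vx-z*10   # vial axis 10 mm ahead of TCP
    for zz in(0,150):
      q,c=ik(tcp+[0,0,zz],R,[15,30,90,-60,80,90]);ok=all(l<v<u for v,(l,u) in zip(q,lim));print(tilt,a,zz,q,round(c,3),ok)
E
```

```text
[199.9  54.4 556.   95.4 394.5 287.1] [ 10.8  -3.9   0.4   0.3 -11.5  -0.1  -0.1  -0.1  -0.3  -0.1   0.    0.2
   0.1  -0.    0. ]
10 -90 0 [ 26.1  59.5  87.5 -62.6  95.2 240.6] 0.0 False
10 -90 150 [ 26.1  45.3  88.5 -64.3 101.1 228.6] 0.0 False
10 -75 0 [ 28.5  57.5  98.5 -73.7  86.2 246.7] 0.0 False
10 -75 150 [ 28.5  41.5  99.6 -73.3  90.5 232.3] 0.0 False
10 -60 0 [ 29.3  56.7 109.5 -88.2  80.1 256. ] 0.0 False
10 -60 150 [ 29.3  38.2 110.7 -85.4  81.1 238.5] 0.0 False
10 -45 0 [  27.9   57.6  120.  -106.6   79.3  267.7] 0.0 False
10 -45 150 [  27.9   35.9  121.4 -102.    74.2  247.4] 0.0 False
10 -30 0 [  23.1   60.8  129.3 -127.9   86.1  278. ] 0.0 False
10 -30 150 [  23.1   35.   130.9 -124.    71.8  258.2] 0.0 False
10 -15 0 [  13.7   65.3  136.1 -151.4   98.9  280.2] 0.0 False
10 -15 150 [  13.7   35.6  138.1 -150.6   74.4  266.8] 0.0 False
20 -90 0 [ 25.1  54.3  89.4 -58.4  87.7 237.6] 0.0 False
20 -90 150 [ 25.1  40.6  88.5 -58.7  95.4 225. ] 0.0 False
20 -75 0 [ 27.2  51.9 100.  -69.9  78.  242. ] 0.0 False
20 -75 150 [ 27.2  36.4  99.  -67.4  84.  226.4] 0.0 False
20 -6
[... 508 characters left out ...]
.2 -53.8  80.3 233.7] 0.0 False
30 -90 150 [ 23.3  36.2  88.4 -52.7  90.  220.9] 0.0 False
30 -75 0 [ 25.1  46.7 101.  -65.1  70.  236. ] 0.0 False
30 -75 150 [ 25.1  31.8  98.  -60.5  78.3 219.5] 0.0 False
30 -60 0 [ 25.5  44.7 110.8 -80.5  61.1 241.9] 0.0 False
30 -60 150 [ 25.5  27.5 107.6 -70.6  66.3 219.7] 0.0 False
30 -45 0 [  23.7   43.7  120.2 -101.4   55.4  251.6] 0.0 False
30 -45 150 [ 23.7  23.5 116.5 -84.3  54.2 222.3] 0.0 False
30 -30 0 [  19.1   43.9  128.3 -127.1   55.1  262.8] 0.0 False
30 -30 150 [  19.1   20.1  124.1 -104.3   42.5  229. ] 0.0 False
30 -15 0 [  11.    45.1  134.1 -153.8   59.3  269.6] 0.0 False
30 -15 150 [  11.    17.7  129.3 -135.2   32.6  243.7] 0.0 False
```

send_rows([
  [[0.025, -0.0016, 0.065], [0, 0, 0]],
  [[0.025, -0.0016, 0.065], [0, 0, 0]],
  [[0.025, -0.0016, 0.065], [0, 0, 0]],
  [[0.025, -0.0016, 0.065], [0, 0, 0]],
  [[0.025, -0.0016, 0.065], [0, 0, 0]],
  [[0, 0, 0], [0, 0, 0]],
  [[0, 0, 0], [0, 0, 0]],
])

```text
time_s: 4.95
ee_pos: [599.4, 29.9, 54.4]
ee_rot: [-180.0, 20.0, 87.2]
force: [0.7, -1.5, -0.2]
gripper_width: 91.3
gripper_force: 0.0
```

```bash
cat > go.py <<'E'
import sys
from h import *
from scipy.spatial.transform import Rotation as Ro
def need(target):
    s=state();R=Ro.from_euler('xyz',s["ee_rot"],degrees=True).as_matrix()
    return R.T@(np.array(target)-s["ee_pos"])/500
E
python3 - <<'E'
from go import *
np.set_printoptions(precision=4,suppress=True)
s=state();print(s["qpos"],s["ee_pos"],s["ee_rot"],need([598.5,34,32.4]))
from kin import *
D.append((s["qpos"],s["ee_pos"]))
def fk2(q,P):
    x,R=fk(q,P[:6]);return x+R@[P[6],P[7],0]+Z(q[0])@[0,P[8],0],R
PR=np.r_[P,0,0,0]
g=lambda P:np.r_[np.concatenate([fk2(q,P)[0]-x for q,x in D]),(P-PR)*.002]
P2=least_squares(g,PR).x;print(P2,g(P2)[:12])
E
```

```text
[ 11.9399  32.1454  97.3448 -22.9394  57.9715  28.3066] [599.3973  29.8656  54.4446] [-179.9878   19.9835   87.1881] [ 0.0227 -0.0022  0.0386]
[140.8995   0.5532 591.4768  25.1425 416.9923 321.9906   0.1928  -0.4463
  11.3113] [ 0.0095  0.0105  0.02   -0.0157  0.0062 -0.0177  0.0034  0.0078 -0.0025
 -0.0005 -0.0086  0.0004]
```

send_rows([
  [[0.008, -0.001, 0.013], [0, 0, 0]],
  [[0.008, -0.001, 0.013], [0, 0, 0]],
  [[0.007, 0, 0.0125], [0, 0, 0]],
  [[0, 0, 0], [0, 0, 0]],
  [[0, 0, 0], [0, 0, 0]],
])

```text
time_s: 5.45
ee_pos: [598.3, 35.0, 31.9]
ee_rot: [-180.0, 20.0, 87.2]
force: [0.2, 0.6, -0.2]
gripper_width: 91.0
gripper_force: 0.0
```

send_rows([
  [[0, 0, 0], [0, 0, 0]],
  [[0, 0, 0], [0, 0, 0]],
  [[0, 0, 0], [0, 0, 0]],
  [[0, 0, 0], [0, 0, 0]],
  [[0, 0, 0], [0, 0, 0]],
  [[0, 0, 0], [0, 0, 0]],
  [[0, 0, 0], [0, 0, 0]],
  [[0, 0, 0], [0, 0, 0]],
], grip=1, grip_force=15)

```text
time_s: 6.25
ee_pos: [598.3, 34.9, 31.8]
ee_rot: [180.0, 20.0, 87.2]
force: [0.1, -0.5, 0.4]
gripper_width: 30.0
gripper_force: 0.0
```

```bash
cat >> kin.py <<'E'
P2=[140.8995,0.5532,591.4768,25.1425,416.9923,321.9906,0.1928,-0.4463,11.3113]
def fk2(q,P=P2):
    x,R=fk(q,P[:6]);return x+R@[P[6],P[7],0]+Z(q[0])@[0,P[8],0],R
def ik2(x,R,q0):
    r=least_squares(lambda q:(lambda a,b:np.r_[(a-x)/5,(b-R).ravel()*50])(*fk2(q)),q0);return r.x,r.cost
E
python3 - <<'E'
from go import *; from kin import *
np.set_printoptions(precision=1,suppress=True)
s=state();print(s["ee_pos"],s["gripper_width"],s["gripper_force"],s["force"])
R0=Ro.from_euler('xyz',s["ee_rot"],degrees=True).as_matrix()
q=s["qpos"];x=np.array([595,45,200.])
n=Z(-2.8)@np.array([0,.70711,.70711]);print("tool axis",R0.T@n)
q,c=ik2(x,R0,q)
for a in range(0,181,9):
    q2,c=ik2(x,Ro.from_rotvec(n*np.radians(a)).as_matrix()@R0,q);print(a,q2,round(c,3),abs(q2-q).max());q=q2
E
```

```text
[598.3  34.9  31.8] 30.015249967948062 0.0 [ 0.1 -0.5  0.4]
tool axis [ 0.4  0.  -0.9]
0 [ 13.4  24.1  87.6 -19.9  74.9  22.5] 0.0 0.0
9 [ 13.   26.   84.7 -18.7  79.4  13.4] 0.0 9.169834782453737
18 [ 12.8  28.   81.9 -18.1  83.9   4.7] 0.0 8.698208704732856
27 [ 12.8  30.1  79.1 -18.   88.4  -3.7] 0.0 8.35005685788857
36 [ 13.   32.2  76.6 -18.5  92.6 -11.8] 0.0 8.111845309794335
45 [ 13.4  34.2  74.3 -19.3  96.7 -19.7] 0.0 7.96623586033234
54 [ 14.   36.2  72.3 -20.6 100.3 -27.6] 0.0 7.893791565538635
63 [ 14.7  38.   70.6 -22.3 103.6 -35.5] 0.0 7.873582906139365
72 [ 15.5  39.7  69.4 -24.3 106.4 -43.4] 0.0 7.883652494951093
81 [ 16.4  41.2  68.7 -26.6 108.7 -51.3] 0.0 7.902005537942962
90 [ 17.4  42.4  68.4 -29.1 110.5 -59.2] 0.0 7.908417746202268
99 [ 18.5  43.4  68.6 -31.7 111.7 -67.1] 0.0 7.886852855478018
108 [ 19.7  44.2  69.3 -34.5 112.3 -74.9] 0.0 7.827790348019434
117 [ 20.8  44.7  70.4 -37.3 112.4 -82.7] 0.0 7.7295668352450235
126 [ 22.   44.9  71.9 -40.1 111.9 -90.3] 0.0 7.5981376031171095
135 [ 23.2  44.8  73.9 -42.8 110.9 -97.7] 0.0 7.445336502573113
144 [  24.4   44.5   76.1  -45.4  109.5 -105. ] 0.0 7.286326503562464
153 [  25.6   44.    78.6  -47.9  107.7 -112.1] 0.0 7.137124285930597
162 [  26.7   43.2   81.3  -50.2  105.5 -119.1] 0.0 7.012831144820936
171 [  27.8   42.2   84.2  -52.4  102.9 -126.1] 0.0 6.926769442138223
180 [  28.8   41.    87.1  -54.4  100.1 -132.9] 0.0 6.890377705833387
```

send_rows([
  [[0, 0, 0], [0, 0, 0]],
  [[0, 0, 0], [0, 0, 0]],
  [[0, 0, 0], [0, 0, 0]],
])

```text
time_s: 6.55
ee_pos: [598.2, 34.9, 31.8]
ee_rot: [180.0, 20.0, 87.2]
force: [0.4, -1.2, 0.1]
gripper_width: 25.9
gripper_force: 15.0
```

Run:
```python
from go import *
np.set_printoptions(precision=4,suppress=True)
s=state();print(s["ee_pos"],s["gripper_width"],s["gripper_force"],s["force"],need([595,45,200]))
```

```text
[598.2474  34.8519  31.835 ] 25.89664000213801 14.999957323889248 [ 0.4323 -1.1961  0.1326] [-0.0964 -0.0075 -0.3228]
```

send_rows([
  [[-0.005, 0, -0.016], [0, 0, 0]],
  [[-0.01, -0.001, -0.034], [0, 0, 0]],
  [[-0.016, -0.001, -0.054], [0, 0, 0]],
  [[-0.016, -0.001, -0.054], [0, 0, 0]],
  [[-0.016, -0.001, -0.054], [0, 0, 0]],
  [[-0.016, -0.001, -0.054], [0, 0, 0]],
  [[-0.016, -0.001, -0.054], [0, 0, 0]],
  [[0, 0, 0], [0, 0, 0]],
])

```text
time_s: 7.35
ee_pos: [597.8, 45.7, 203.2]
ee_rot: [179.5, 19.9, 87.1]
force: [-0.0, -0.5, -0.5]
gripper_width: 26.4
gripper_force: 15.0
```

Run:
```python
from go import *
np.set_printoptions(precision=2,suppress=True)
s=state();print(s["ee_pos"],s["gripper_width"],s["gripper_force"],s["force"])
a=save("wrist","w2")[130:330,220:420];b=save("scene","s2")[130:280,260:410]
cv2.imwrite("pics/l2.png",np.hstack([cv2.resize(a,(390,390)),cv2.resize(b,(390,390))])[:,:,::-1])
```

```text
[597.81  45.7  203.24] 26.387402824492852 14.999477500969078 [-0.05 -0.51 -0.47]
```

View pics/l2.png

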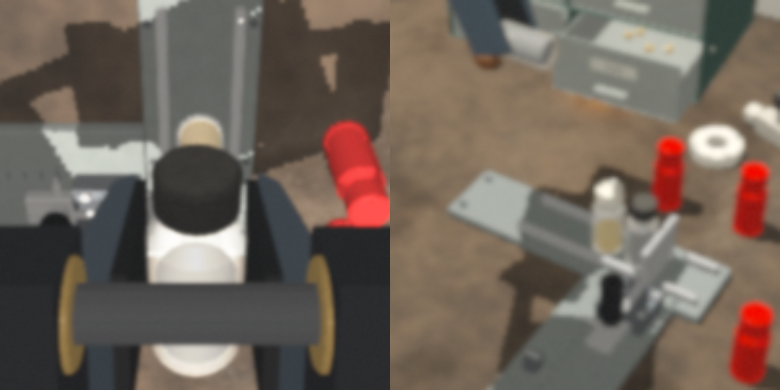

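The vial is in the grip, off the plate and roughly horizontal, with its black cap towards the wrist camera. The other two vials are still standing. Next I swing it upright about the checked axis.

send_rows([
  [[0, 0, 0], [0.127, 0, -0.271]],
  [[0, 0, 0], [0.127, 0, -0.271]],
  [[0, 0, 0], [0.127, 0, -0.271]],
  [[0, 0, 0], [0.127, 0, -0.271]],
  [[0, 0, 0], [0.127, 0, -0.271]],
  [[0, 0, 0], [0.127, 0, -0.271]],
  [[0, 0, 0], [0.127, 0, -0.271]],
  [[0, 0, 0], [0.127, 0, -0.271]],
  [[0, 0, 0], [0.127, 0, -0.271]],
  [[0, 0, 0], [0.127, 0, -0.271]],
])

```text
time_s: 8.45
ee_pos: [595.4, 44.8, 196.4]
ee_rot: [-132.9, -15.0, 156.3]
force: [0.2, 0.4, -0.1]
gripper_width: 26.1
gripper_force: 15.0
```

send_rows([
  [[0, 0, 0], [0.127, 0, -0.271]],
  [[0, 0, 0], [0.127, 0, -0.271]],
  [[0, 0, 0], [0.127, 0, -0.271]],
  [[0, 0, 0], [0.127, 0, -0.271]],
  [[0, 0, 0], [0.127, 0, -0.271]],
  [[0, 0, 0], [0.127, 0, -0.271]],
  [[0, 0, 0], [0.127, 0, -0.271]],
  [[0, 0, 0], [0.127, 0, -0.271]],
  [[0, 0, 0], [0.127, 0, -0.271]],
  [[0, 0, 0], [0.127, 0, -0.271]],
])

```text
time_s: 9.45
ee_pos: [595.3, 45.0, 196.3]
ee_rot: [-164.1, -69.3, -113.5]
force: [0.2, -0.0, -0.2]
gripper_width: 26.5
gripper_force: 15.0
```

send_rows([
  [[0, 0, 0], [0.127, 0, -0.271]],
  [[0, 0, 0], [0, 0, 0]],
  [[0, 0, 0], [0, 0, 0]],
  [[0, 0, 0], [0, 0, 0]],
])

```text
time_s: 9.85
ee_pos: [596.1, 44.9, 197.9]
ee_rot: [-179.9, -70.2, -92.9]
force: [0.4, 0.4, 0.4]
gripper_width: 26.2
gripper_force: 15.0
```

Run:
```python
from go import *
np.set_printoptions(precision=2,suppress=True)
s=state();print(s["ee_pos"],s["ee_rot"],s["qpos"],s["gripper_width"])
R=Ro.from_euler('xyz',s["ee_rot"],degrees=True).as_matrix();print(R)
ax=R@[np.cos(np.radians(20)),0,-np.sin(np.radians(20))];print("vial axis",ax)
c=calibration("scene");a=save("scene","s3");b=save("wrist","w3")
for r in trace("scene","vial_fallen")[:4]:
  ys,xs=np.nonzero(r["pixels"]);print(r["p"],r["bbox"],xs.mean(),ys.mean())
G=s["ee_pos"]+R[:,2]*9.5
for d in(-44,24):print(d,proj("scene",G+d*np.array([0,0,1])))
u,v=proj("scene",G).astype(int);u=max(75,u);v=max(75,v);a=a[v-75:v+75,u-75:u+75]
cv2.imwrite("pics/l3.png",np.hstack([cv2.resize(a,(400,400)),cv2.resize(b[100:350,195:445],(400,400))])[:,:,::-1]);print(u,v)
```

```text
[596.06  44.93 197.9 ] [-179.9   -70.24  -92.93] [  28.68   41.34   86.92  -54.61  100.18 -132.82] 26.1563673384471
[[-0.02 -1.   -0.05]
 [-0.34  0.05 -0.94]
 [ 0.94 -0.   -0.34]]
vial axis [-0.  0.  1.]
0.83 [303.5, 130.2, 10.8, 35.9] 307.61309523809524 148.36904761904762
-44 [306.88 162.45]
24 [305.43 133.83]
305 144
```

View pics/l3.png

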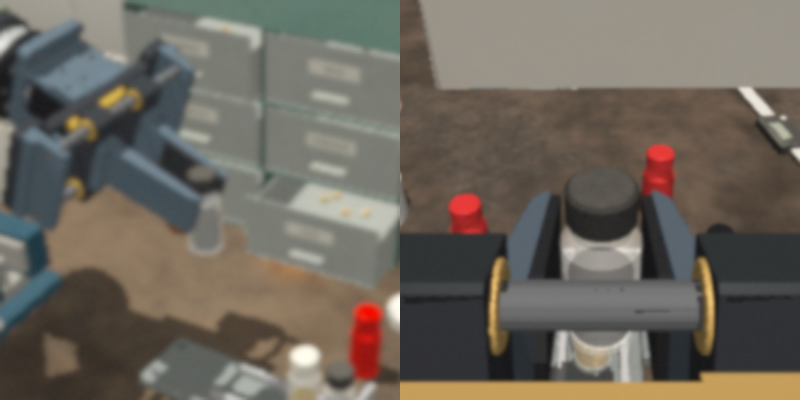

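The crop shows the vial upright in the grip, and the base and cap project where the model puts them. I move it down into the lane.

send_rows([
  [[-0.0435, -0.0024, 0.03], [0, 0, 0]],
  [[-0.0435, -0.0024, 0.03], [0, 0, 0]],
  [[-0.0435, -0.0024, 0.03], [0, 0, 0]],
  [[-0.0435, -0.0024, 0.03], [0, 0, 0]],
  [[-0.0435, -0.0024, 0.03], [0, 0, 0]],
  [[0, 0, 0], [0, 0, 0]],
  [[0, 0, 0], [0, 0, 0]],
  [[0, 0, 0], [0, 0, 0]],
])

```text
time_s: 10.8
ee_pos: [600.7, 11.5, 72.1]
ee_rot: [-179.7, -70.2, -93.1]
force: [-0.3, -0.1, 0.0]
gripper_width: 26.6
gripper_force: 15.0
```

Run:
```python
from go import *
from fit import W2L,L2W,p
np.set_printoptions(precision=4,suppress=True)
s=state();print(s["ee_pos"],s["ee_rot"],need([600.5,10.6,62]),need([600.5,10.6,57]))
R=Ro.from_euler('xyz',s["ee_rot"],degrees=True).as_matrix()
G=s["ee_pos"]+R[:,2]*9.5;print("axis lane",W2L(G),G)
a=save("top","t4");c=a[160:280,280:400]
b=save("scene","s4");u,v=proj("scene",G).astype(int)
cv2.imwrite("pics/l4.png",np.hstack([cv2.resize(a[160:240,290:390],(500,400)),cv2.resize(b[v-50:v+50,u-35:u+35],(280,400))])[:,:,::-1])
```

```text
(0, 1) [597.91 -33.37  -0.05] -2.8313969777505092 1.2742306733146052
(0,) [598.62 -33.13  -0.05] -2.75127078786182 0.5500151285634161
(1,) [596.79 -33.94  -0.05] -2.906337002163186 0.8727188444553917
[600.7451  11.4844  72.073 ] [-179.6684  -70.2077  -93.0567] [-0.0183  0.0004  0.0085] [-0.0278  0.0005  0.0119]
axis lane [ 0.6382 35.9987] [600.3234   2.5555  68.8562]
```

View pics/l4.png

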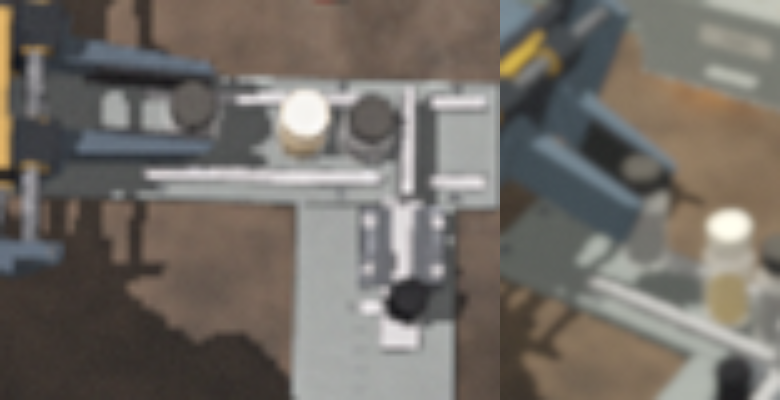

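The vial hangs over the lane between the kerb lines, with its cap at crop (195,104), in line with the neighbours. I lower it slowly.

send_rows([
  [[-0.006, 0, 0.0028], [0, 0, 0]],
  [[-0.006, 0, 0.0028], [0, 0, 0]],
  [[-0.006, 0, 0.0028], [0, 0, 0]],
  [[0, 0, 0], [0, 0, 0]],
  [[0, 0, 0], [0, 0, 0]],
  [[0, 0, 0], [0, 0, 0]],
])

```text
time_s: 11.5
ee_pos: [600.0, 10.2, 60.8]
ee_rot: [179.9, -70.2, -92.7]
force: [0.4, -0.3, -1.1]
gripper_width: 26.0
gripper_force: 15.0
```

send_rows([
  [[-0.0035, 0, 0.0012], [0, 0, 0]],
  [[-0.0035, 0, 0.0012], [0, 0, 0]],
  [[0, 0, 0], [0, 0, 0]],
  [[0, 0, 0], [0, 0, 0]],
  [[0, 0, 0], [0, 0, 0]],
])

```text
time_s: 12.0
ee_pos: [600.0, 10.2, 57.2]
ee_rot: [179.9, -70.2, -92.7]
force: [-1.1, 1.2, -0.8]
gripper_width: 25.9
gripper_force: 15.0
```

send_rows([
  [[-0.0019, 0, 0.0007], [0, 0, 0]],
  [[0, 0, 0], [0, 0, 0]],
  [[0, 0, 0], [0, 0, 0]],
])

```text
time_s: 12.3
ee_pos: [600.0, 10.2, 56.1]
ee_rot: [179.9, -70.2, -92.6]
force: [-0.2, -0.1, 1.0]
gripper_width: 26.5
gripper_force: 15.0
```

send_rows([
  [[-0.0019, 0, 0.0007], [0, 0, 0]],
  [[0, 0, 0], [0, 0, 0]],
  [[0, 0, 0], [0, 0, 0]],
])

```text
time_s: 12.6
ee_pos: [600.1, 10.2, 55.4]
ee_rot: [179.9, -70.3, -92.7]
force: [0.2, -0.1, 0.4]
gripper_width: 26.1
gripper_force: 15.0
```

Run:
```python
from go import *
from fit import W2L
np.set_printoptions(precision=2,suppress=True)
s=state();print(s["ee_pos"],s["ee_rot"],s["force"],s["torque"])
b=save("scene","s5");R=Ro.from_euler('xyz',s["ee_rot"],degrees=True).as_matrix()
G=s["ee_pos"]+R[:,2]*9.5;print(W2L(G),G)
for r in trace("scene","vial_fallen")[:2]+trace("scene","vial_middle")[:2]:
  ys,xs=np.nonzero(r["pixels"]);print(r["p"],r["bbox"]);
u,v=proj("scene",G).astype(int);print(u,v)
# predicted bottom rim if base at z=10
th=np.linspace(0,6.3,60);print(max(proj("scene",[G[0]+13.5*np.cos(t),G[1]+13.5*np.sin(t),10])[1] for t in th), min(proj("scene",[G[0]+11.5*np.cos(t),G[1]+11.5*np.sin(t),78])[1] for t in th))
```

```text
(0, 1) [597.91 -33.37  -0.05] -2.8313969777505092 1.2742306733146052
(0,) [598.62 -33.13  -0.05] -2.75127078786182 0.5500151285634161
(1,) [596.79 -33.94  -0.05] -2.906337002163186 0.8727188444553917
[600.09  10.19  55.36] [179.94 -70.26 -92.69] [ 0.17 -0.09  0.36] [0.45 0.07 0.03]
[ 0.04 34.67] [599.66   1.26  52.15]
0.54 [319.4, 188.8, 10.8, 31.5]
0.6 [334.9, 198.4, 16.0, 30.1]
323 202
220.4229988443766 190.08730572445506
```

send_rows([
  [[-0.0019, 0, 0.0007], [0, 0, 0]],
  [[0, 0, 0], [0, 0, 0]],
  [[0, 0, 0], [0, 0, 0]],
])

```text
time_s: 13.05
ee_pos: [600.1, 10.2, 55.3]
ee_rot: [-180.0, -70.4, -92.8]
force: [-0.5, 1.6, 4.1]
gripper_width: 26.2
gripper_force: 15.0
```

send_rows([
  [[-0.0019, 0, 0.0007], [0, 0, 0]],
  [[0, 0, 0], [0, 0, 0]],
  [[0, 0, 0], [0, 0, 0]],
])

```text
time_s: 13.35
ee_pos: [600.1, 10.1, 55.2]
ee_rot: [-179.9, -70.4, -92.9]
force: [-0.9, 2.1, 7.9]
gripper_width: 26.4
gripper_force: 15.0
```

send_rows([
  [[0.0036, 0, -0.0013], [0, 0, 0]],
  [[0, 0, 0], [0, 0, 0]],
  [[0, 0, 0], [0, 0, 0]],
])

```text
time_s: 13.65
ee_pos: [600.1, 10.2, 55.3]
ee_rot: [180.0, -70.3, -92.7]
force: [-0.1, 2.6, 3.5]
gripper_width: 26.3
gripper_force: 15.0
```

send_rows([
  [[0, 0, 0], [0, 0, 0]],
  [[0, 0, 0], [0, 0, 0]],
  [[0, 0, 0], [0, 0, 0]],
  [[0, 0, 0], [0, 0, 0]],
  [[0, 0, 0], [0, 0, 0]],
], grip=0.5)

```text
time_s: 14.15
ee_pos: [599.9, 10.1, 54.8]
ee_rot: [179.8, -70.2, -92.6]
force: [-0.7, 0.1, 0.2]
gripper_width: 45.5
gripper_force: 0.0
```

Run:
```python
from go import *
np.set_printoptions(precision=2,suppress=True)
s=state();print(s["ee_pos"],s["ee_rot"],s["force"],s["gripper_width"])
b=save("scene","s6");a=save("top","t6")
for r in trace("scene","vial_fallen")[:2]: print(r["p"],r["bbox"])
cv2.imwrite("pics/l6.png",np.hstack([cv2.resize(a[160:240,290:390],(500,400)),cv2.resize(b[160:260,290:360],(280,400))])[:,:,::-1])
```

```text
[599.95  10.13  54.78] [179.85 -70.23 -92.61] [-0.73  0.15  0.2 ] 45.468605001073485
0.71 [320.7, 190.9, 10.1, 29.2]
```

View pics/l6.png

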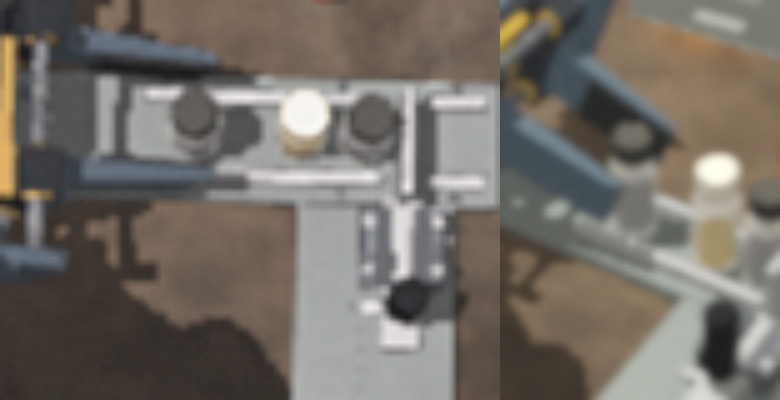

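The vial stands free between the kerbs with its cap at crop (195,105), and the neighbours are unmoved. I plan the retreat and the return to tool-down.

Run:
```python
from go import *; from kin import *
np.set_printoptions(precision=3,suppress=True)
s=state();R0=Ro.from_euler('xyz',s["ee_rot"],degrees=True).as_matrix();q=s["qpos"];x=np.array(s["ee_pos"])
for i in range(1,6):
    q,c=ik2(x-R0[:,2]*25*i,R0,q)
print("ret",q,c);x=x-R0[:,2]*125
for i in range(1,6):
    q,c=ik2(x+[0,-6*i,30*i],R0,q);
print("up",q,c);x=x+[0,-30,150];print(x)
Rt=Ro.from_euler('xyz',[180,0,87.2],degrees=True).as_matrix()
rv=Ro.from_matrix(R0.T@Rt).as_rotvec();
if rv[2]<0: rv=-rv*(2*np.pi-np.linalg.norm(rv))/np.linalg.norm(rv)
print("tool rotvec",rv,np.degrees(np.linalg.norm(rv)))
N=20
for k in range(1,N+1):
    q2,c=ik2(x,R0@Ro.from_rotvec(rv*k/N).as_matrix(),q)
    if k%4==0 or c>.01:print(k,q2,round(c,3),abs(q2-q).max())
    q=q2
print("per row /22",rv/22/.5)
```

```text
ret [  33.92    51.747   80.941  -50.16   100.599 -126.894] 2.8898250028856077e-22
up [  31.987   41.113   78.946  -54.022  107.149 -138.139] 3.90941887985573e-22
[605.63   97.666 247.19 ]
tool rotvec [-1.808 -0.     2.571] 180.0684869976161
4 [  25.944   46.893   63.526  -43.197  121.418 -112.823] 0.0 6.762696730211033
8 [ 19.203  47.779  53.909 -27.485 127.441 -81.674] 0.0 8.358041203712048
12 [ 13.042  42.575  55.192 -10.929 120.356 -47.9  ] 0.0 8.177374182057335
16 [  8.719  32.534  66.584  -1.202 101.333 -18.284] 0.0 7.040917505513004
20 [ 8.079 21.211 82.48  -0.    76.309 10.879] 0.0 7.795154037168189
per row /22 [-0.164 -0.     0.234]
```

send_rows([
  [[0, 0, -0.02], [0, 0, 0]],
  [[0, 0, -0.05], [0, 0, 0]],
  [[0, 0, -0.05], [0, 0, 0]],
  [[0, 0, -0.05], [0, 0, 0]],
  [[0, 0, -0.05], [0, 0, 0]],
  [[0, 0, -0.03], [0, 0, 0]],
])

```text
time_s: 14.9
ee_pos: [605.9, 130.1, 98.0]
ee_rot: [-179.9, -70.2, -92.8]
force: [-0.2, -1.3, 0.6]
gripper_width: 45.6
gripper_force: 0.0
```

send_rows([
  [[0.06, 0, -0.009], [0, 0, 0]],
  [[0.06, 0, -0.009], [0, 0, 0]],
  [[0.06, 0, -0.009], [0, 0, 0]],
  [[0.06, 0, -0.009], [0, 0, 0]],
  [[0.06, 0, -0.009], [0, 0, 0]],
  [[0, 0, 0], [-0.164, 0, 0.234]],
  [[0, 0, 0], [-0.164, 0, 0.234]],
  [[0, 0, 0], [-0.164, 0, 0.234]],
  [[0, 0, 0], [-0.164, 0, 0.234]],
  [[0, 0, 0], [-0.164, 0, 0.234]],
])

```text
time_s: 15.9
ee_pos: [604.3, 98.5, 245.6]
ee_rot: [-137.9, -55.6, -165.1]
force: [0.1, -0.2, -0.5]
gripper_width: 45.8
gripper_force: 0.0
```

send_rows([
  [[0, 0, 0], [-0.164, 0, 0.234]],
  [[0, 0, 0], [-0.164, 0, 0.234]],
  [[0, 0, 0], [-0.164, 0, 0.234]],
  [[0, 0, 0], [-0.164, 0, 0.234]],
  [[0, 0, 0], [-0.164, 0, 0.234]],
  [[0, 0, 0], [-0.164, 0, 0.234]],
  [[0, 0, 0], [-0.164, 0, 0.234]],
  [[0, 0, 0], [-0.164, 0, 0.234]],
  [[0, 0, 0], [-0.164, 0, 0.234]],
  [[0, 0, 0], [-0.164, 0, 0.234]],
])

```text
time_s: 16.9
ee_pos: [604.5, 98.0, 245.9]
ee_rot: [-150.3, -12.2, 131.8]
force: [-0.3, 0.3, 0.3]
gripper_width: 45.7
gripper_force: 0.0
```

send_rows([
  [[0, 0, 0], [-0.164, 0, 0.234]],
  [[0, 0, 0], [-0.164, 0, 0.234]],
  [[0, 0, 0], [-0.164, 0, 0.234]],
  [[0, 0, 0], [-0.164, 0, 0.234]],
  [[0, 0, 0], [-0.164, 0, 0.234]],
  [[0, 0, 0], [-0.164, 0, 0.234]],
  [[0, 0, 0], [-0.164, 0, 0.234]],
  [[0, 0, 0], [0, 0, 0]],
  [[0, 0, 0], [0, 0, 0]],
])

```text
time_s: 17.8
ee_pos: [604.1, 98.2, 246.5]
ee_rot: [-180.0, 0.2, 87.3]
force: [0.5, -0.6, -0.6]
gripper_width: 45.7
gripper_force: 0.0
```

Run:
```python
from go import *
np.set_printoptions(precision=4,suppress=True)
s=state();print(s["ee_pos"],s["ee_rot"],s["qpos"],s["time_s"],need([510,-99,150]))
R=Ro.from_euler('xyz',s["ee_rot"],degrees=True).as_matrix()
Rt=Ro.from_euler('xyz',[180,0,87.2],degrees=True).as_matrix();print(Ro.from_matrix(R.T@Rt).as_rotvec()/.5)
```

```text
[604.0644  98.2465 246.4841] [-179.9658    0.1949   87.3361] [ 8.2584 21.1384 82.6894 -0.1904 76.2428 10.9677] 17.8 [-0.4022 -0.1695  0.1944]
[-0.0012  0.0068  0.0048]
```

send_rows([
  [[-0.08, -0.034, 0], [0, 0, 0]],
  [[-0.08, -0.034, 0], [0, 0, 0]],
  [[-0.08, -0.034, 0], [0, 0, 0]],
  [[-0.08, -0.034, 0], [0, 0, 0]],
  [[-0.08, -0.034, 0], [0, 0, 0]],
  [[0, 0, 0.065], [0, 0, 0]],
  [[0, 0, 0.065], [0, 0, 0]],
  [[0, 0, 0.065], [0, 0, 0]],
  [[0, 0, 0], [0, 0, 0]],
  [[0, 0, 0], [0, 0, 0]],
], grip=0.42)

```text
time_s: 18.8
ee_pos: [510.5, -97.9, 149.2]
ee_rot: [-179.9, 0.2, 87.2]
force: [0.5, 0.1, -0.5]
gripper_width: 52.5
gripper_force: 0.0
```

Run:
```python
from go import *
from fit import W2L
np.set_printoptions(precision=4,suppress=True)
s=state();print(s["ee_pos"],s["ee_rot"],need([510,-99,58]),W2L(s["ee_pos"]))
b=save("scene","s7");w=save("wrist","w7");u,v=proj("scene",[510,-99,74]).astype(int);print(u,v)
cv2.imwrite("pics/l7.png",np.hstack([cv2.resize(b[v-60:v+60,u-60:u+60],(400,400)),cv2.resize(w[100:350,195:445],(400,400))])[:,:,::-1])
```

```text
(0, 1) [597.91 -33.37  -0.05] -2.8313969777505092 1.2742306733146052
(0,) [598.62 -33.13  -0.05] -2.75127078786182 0.5500151285634161
(1,) [596.79 -33.94  -0.05] -2.906337002163186 0.8727188444553917
[510.4868 -97.8793 149.1955] [-179.9453    0.1733   87.2403] [-0.0017 -0.0007  0.1824] [-84.1275 -68.7512]
345 236
```

View pics/l7.png

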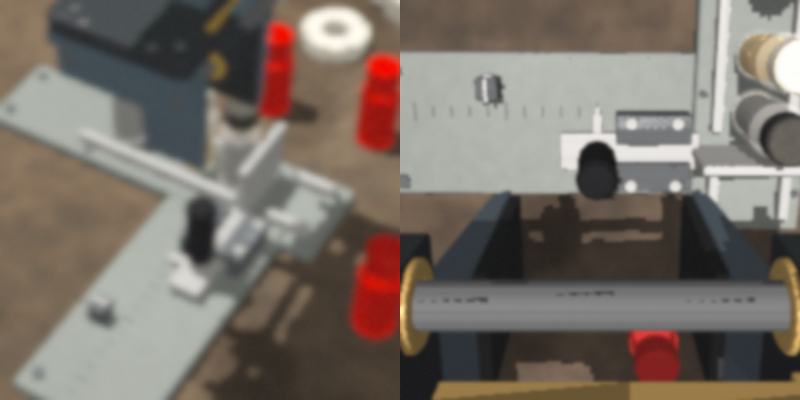

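The wrist crop shows the knob at (597,165) centred between the fingers, the pointer tip at (597,107) and the index block at (488,89). I descend and grip, and measure the pull from this picture.

Run:
```python
from go import *
from fit import W2L
np.set_printoptions(precision=1,suppress=True)
f=lambda u,v:((u-400)/1.6+195,v/1.6+100)
for n,a,z in(("index",(489,90),26),("index base",(484,91),10),("pointer",(597,107),17.5),("knob top",(597,179),74)):print(n,W2L(ray("wrist",*f(*a),z)))
for r in trace("wrist","index")[:3]:print(r["p"],r["bbox"])
```

```text
(0, 1) [597.91 -33.37  -0.05] -2.8313969777505092 1.2742306733146052
(0,) [598.62 -33.13  -0.05] -2.75127078786182 0.5500151285634161
(1,) [596.79 -33.94  -0.05] -2.906337002163186 0.8727188444553917
index [-140.6  -35.5]
index base [-146.6  -38.5]
pointer [-84.9 -45.9]
knob top [-84.7 -68.2]
0.68 [242.9, 145.2, 13.9, 19.2]
```

send_rows([
  [[0, 0, 0.05], [0, 0, 0]],
  [[0, 0, 0.05], [0, 0, 0]],
  [[-0.002, 0, 0.05], [0, 0, 0]],
  [[0, 0, 0.03], [0, 0, 0]],
  [[0, 0, 0.006], [0, 0, 0]],
  [[0, 0, 0], [0, 0, 0]],
])

```text
time_s: 19.55
ee_pos: [510.4, -99.1, 57.0]
ee_rot: [179.9, 0.2, 87.2]
force: [0.2, 0.5, 0.8]
gripper_width: 53.0
gripper_force: 0.0
```

send_rows([
  [[0, 0, 0], [0, 0, 0]],
  [[0, 0, 0], [0, 0, 0]],
  [[0, 0, 0], [0, 0, 0]],
  [[0, 0, 0], [0, 0, 0]],
  [[0, 0, 0], [0, 0, 0]],
  [[0, 0, 0], [0, 0, 0]],
  [[0, 0, 0], [0, 0, 0]],
], grip=1, grip_force=40)

```text
time_s: 20.25
ee_pos: [509.3, -99.0, 56.5]
ee_rot: [-180.0, 0.2, 87.2]
force: [-1.6, 0.1, 5.8]
gripper_width: 18.6
gripper_force: 40.0
```

send_rows([
  [[0, -0.0125, 0], [0, 0, 0]],
  [[0, -0.0125, 0], [0, 0, 0]],
  [[0, -0.0125, 0], [0, 0, 0]],
  [[0, -0.0125, 0], [0, 0, 0]],
  [[0, -0.0125, 0], [0, 0, 0]],
  [[0, -0.0125, 0], [0, 0, 0]],
  [[0, -0.0125, 0], [0, 0, 0]],
  [[0, -0.0125, 0], [0, 0, 0]],
  [[0, 0, 0], [0, 0, 0]],
  [[0, 0, 0], [0, 0, 0]],
])

```text
time_s: 21.25
ee_pos: [460.8, -96.6, 56.5]
ee_rot: [179.8, 0.2, 87.1]
force: [7.0, 0.8, -1.1]
gripper_width: 17.9
gripper_force: 40.0
```

Run:
```python
from go import *
from fit import W2L
np.set_printoptions(precision=2,suppress=True)
s=state();print(s["ee_pos"],s["ee_rot"],s["force"],s["gripper_width"],s["gripper_force"],W2L(s["ee_pos"]))
c=calibration("wrist");w=save("wrist","w8");b=save("scene","s8");a=save("top","t8")
print("proj pointer wrist",[proj("wrist",[*__import__('fit').L2W(__import__('fit').p,(x,-50,17.5))],c) for x in(-136,-142)])
cv2.imwrite("pics/l8.png",np.hstack([cv2.resize(w[100:225,195:320],(400,400),interpolation=cv2.INTER_CUBIC),cv2.resize(b[190:290,280:380],(400,400),interpolation=cv2.INTER_CUBIC)])[:,:,::-1])
```

```text
(0, 1) [597.91 -33.37  -0.05] -2.8313969777505092 1.2742306733146052
(0,) [598.62 -33.13  -0.05] -2.75127078786182 0.5500151285634161
(1,) [596.79 -33.94  -0.05] -2.906337002163186 0.8727188444553917
[460.85 -96.57  56.52] [179.75   0.19  87.15] [ 7.    0.8  -1.11] 17.863535755144813 39.95015520846209 [-133.77  -69.89]
proj pointer wrist [array([316.49, 200.52]), array([306.43, 200.53])]
```

View pics/l8.png

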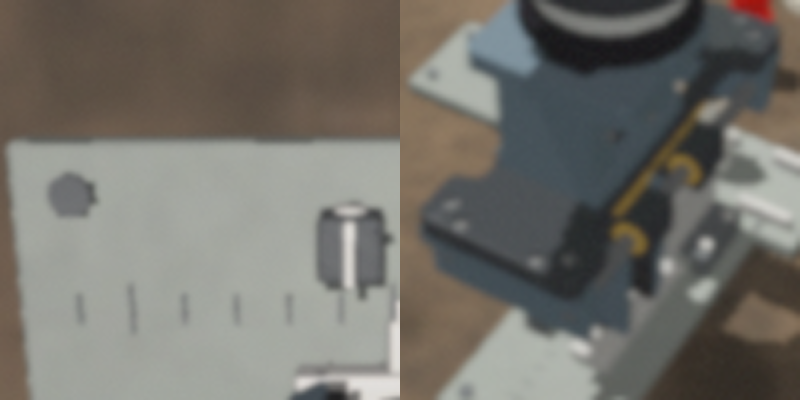

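The wrist crop shows the index block with its white stripe at crop (349,245), and the pointer just coming in at (397,310) on the right edge. The pointer is still short of the index, so I measure the gap.

Run:
```python
from go import *
from fit import W2L
np.set_printoptions(precision=1,suppress=True,linewidth=200)
w=cv2.imread("pics/w8.png");g=cv2.cvtColor(w,cv2.COLOR_BGR2GRAY)
print(g[164:192:4,294:322]);print(g[186:214:3,308:336])
for z in(26,22,18):print(z,W2L(ray("wrist",304.1,176.6,z)))
```

```text
(0, 1) [597.91 -33.37  -0.05] -2.8313969777505092 1.2742306733146052
(0,) [598.62 -33.13  -0.05] -2.75127078786182 0.5500151285634161
(1,) [596.79 -33.94  -0.05] -2.906337002163186 0.8727188444553917
[[162 154 148 144 143 147 154 160 162 163 159 155 152 150 149 146 144 146 147 152 160 167 170 170 170 170 170 172]
 [127 100  88  87  89  91  96 104 120 135 138 129 112 101  95  90  88  86  83  80  99 133 159 168 169 169 169 168]
 [116 106 107 110 110 112 117 140 178 211 217 192 147 116 110 109 108 103  95  91  95 116 139 154 164 168 170 171]
 [117 108 111 111 111 111 114 132 170 205 207 179 135 113 112 112 112 109 105  95  90 104 130 150 162 168 171 172]
 [118 108 110 111 111 111 114 131 169 204 207 176 128 106 108 109 109 109 105  97  97 123 156 169 172 171 172 171]
 [120 106 107 108 108 110 113 129 168 204 207 176 128 107 109 109 108 107 103  99  99 125 155 169 170 170 169 170]
 [155 140 121 100  90  90  95 117 162 200 205 176 127  95  90  94  98  97  96  93 102 127 150 156 158 164 168 168]]
[[105 104 105 104  99  95  98 125 155 167 168 169 170 170 170 170 169 169 169 169 169 169 168 
[... 413 characters left out ...]
96 210 198 174 165 167 168 168 168 168 169 169 166 160 148 144 155]
 [167 167 168 168 168 168 167 163 171 192 209 214 215 213 210 199 181 165 159 164 168 168 168 167 166 161 159 163]
 [168 168 168 168 168 167 166 163 175 203 219 222 222 222 221 207 172 133 131 155 166 167 168 168 168 167 167 167]
 [169 170 169 169 169 169 167 164 175 203 218 222 221 222 220 211 190 172 167 167 167 168 168 167 167 167 167 166]
 [170 170 170 169 169 168 166 163 176 203 218 221 220 221 220 212 192 175 168 167 168 166 166 167 167 168 167 168]
 [157 156 156 155 153 147 141 145 165 199 217 220 220 220 220 213 192 169 156 155 154 154 155 154 155 155 155 155]]
26 [-142.6  -33.6]
22 [-142.8  -34.5]
18 [-143.   -35.3]
```

send_rows([
  [[0, -0.006, 0], [0, 0, 0]],
  [[0, -0.006, 0], [0, 0, 0]],
  [[0, -0.0055, 0], [0, 0, 0]],
  [[0, 0, 0], [0, 0, 0]],
  [[0, 0, 0], [0, 0, 0]],
  [[0, 0, 0], [0, 0, 0]],
  [[0, 0, 0], [0, 0, 0]],
  [[0, 0, 0], [0, 0, 0]],
])

```text
time_s: 22.2
ee_pos: [452.5, -96.1, 56.5]
ee_rot: [179.7, 0.2, 87.2]
force: [7.6, 1.5, -1.7]
gripper_width: 17.8
gripper_force: 40.0
```

Run:
```python
from go import *
from fit import W2L
np.set_printoptions(precision=1,suppress=True,linewidth=200)
s=state();w=save("wrist","w9");a=save("top","t9");g=cv2.cvtColor(w,cv2.COLOR_RGB2GRAY)
print(s["ee_pos"],W2L(s["ee_pos"]),s["gripper_force"],s["force"],s["time_s"])
print(g[176,300:336]);print(g[195:200:2,300:336])
def pk(row,z):
    r=g[row,300:336].astype(float);r=np.clip(r-175,0,None);u=300+(r*np.arange(36)).sum()/r.sum();return u,W2L(ray("wrist",u,row,z))
print(pk(176,26),pk(195,17.5),pk(198,17.5))
for n in("vial_fallen","vial_middle","vial_front"):
  for r in trace("top",n)[:2]:print(n,round(r["p"],2),r["bbox"])
v=cv2.resize(w[130:230,240:400],(480,300));t=cv2.resize(a[160:240,300:400],(300,240))
o=np.zeros((300,780,3),np.uint8);o[:,:480]=v;o[:240,480:]=t;cv2.imwrite("pics/l9.png",o[:,:,::-1])
```

```text
(0, 1) [597.91 -33.37  -0.05] -2.8313969777505092 1.2742306733146052
(0,) [598.62 -33.13  -0.05] -2.75127078786182 0.5500151285634161
(1,) [596.79 -33.94  -0.05] -2.906337002163186 0.8727188444553917
[452.5 -96.1  56.5] [-142.1  -69.9] 39.952468531133846 [ 7.6  1.5 -1.7] 22.2
[169 170 170 168 169 168 163 148 122 108 110 112 113 112 112 118 139 179 211 217 195 149 119 113 113 112 111 104  98 107 133 156 168 172 173 173]
[[162 168 169 168 169 168 168 170 170 170 171 171 170 163 152 148 160 169 181 202 211 193 156 143 158 170 172 172 171 167 156 147 156 166 169 169]
 [161 167 169 168 168 168 169 170 169 171 171 172 170 163 151 148 159 167 179 203 211 194 157 142 157 169 172 172 170 167 157 146 156 167 170 170]
 [161 167 168 168 168 168 168 170 170 171 172 172 170 163 151 145 150 157 172 198 210 196 168 151 160 168 171 171 171 167 156 147 156 166 170 170]]
(np.float64(318.7647058823529), array([-142.9,  -33.3])) (np.float64(319.7586206896552), array([-142.3,  -46.6])) (np.float64(319.9), array([-142.2,  -48.4]))
vial_fallen 0.51 [324.0, 178.7, 13.6, 12.2]
vial_fallen 0.47 [356.5, 176.9, 13.6, 15.1]
vial_middle 0.69 [346.4, 177.3, 11.0, 13.7]
vial_front 0.67 [348.0, 144.7, 15.3, 16.2]
vial_front 0.55 [358.1, 179.3, 11.4, 11.9]
```

View pics/l9.png

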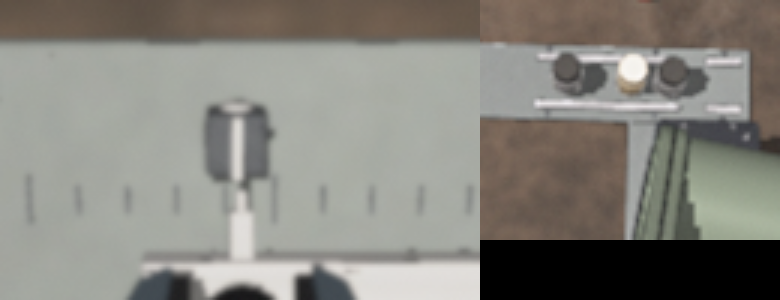

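The pointer at crop (240,200) lines up with the index stripe at (237,150), within about 1 mm. All three vials stand in the lane, and the knob is held at 40 N for well over 0.3 s. I hand in.

```bash
python3 -c "
from workcell import *
print(job_done())"
```

```text
the job is handed in; nothing more can be done
None
```

The fallen vial stands upright and released behind its two neighbours. The gripper holds the gate knob with the pointer within about 1 mm of the index block, and the job was handed in at about 22 s; the verdict itself was not shown.

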